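# Edge a caption plate out of its slot and set it in the caption frame

### The job

The flat metal caption plate lies flush in the slot of the acrylic-topped shelf: lean on it lightly and edge it out until its front end overhangs the shelf's front edge far enough to pinch, then lift it out by that end and set it down on the narrow walnut block. Let go, take it again across its middle, and lower it into the caption frame so that it lies flat and fully down inside the four corners, then let it go. Never let the plate drop, and leave the cranium, ulna and reflex hammer where they are.

Things in the scene. Friction and masses are not known exactly. Their poses are not given: they have to be found in the camera images.
- plate: Loose caption plate of brushed aluminium, a plain rectangle 100 (x) x 56 (y) x 6 (z) mm, about 90 g; slides easily on the shelf (friction near 0.3, varies), fingertips grip it better. Origin: centre of its underside, x along its length, z up; ends alike. Starts lying in the shelf's slot, front end 30 to 40 mm inside the front edge. Once half its length is out it tips off.
- shelf: Fixed display shelf, black walnut with clear acrylic top 70 mm above the table, 260 (x) x 330 (y) mm. Origin: at table height, below the middle of the slot's mouth, on the vertical front face (towards the robot); x points inwards along the slot, away from the front face, z up. The shelf spans x 0 to 260, y -230 to +100 mm.
- slot_mouth (a point): Middle of the slot's floor at the shelf's front edge, 64 mm above the table; axes as the shelf. The slot is cut through the 6 mm acrylic, 60 mm wide (y -30 to +30), 142 mm long (x 0 to 142), open at the front face, closed at the back; the plate in it is flush with the acrylic, so its sides and ends cannot be gripped there.
- block: Fixed walnut block on the table, 80 (x) x 36 (y) x 50 (z) mm, the place to put the plate down between grasps: narrower than the plate, so that the plate laid along it overhangs it on both sides and fingers reach past. Origin: centre of its underside; x along its length.
- block_top (a point): Centre of the block's upper face, 50 mm above the table; axes as the block.
- frame: Fixed caption frame of dark steel on the table, 112 (x) x 68 (y) x 32 (z) mm. The middle of each long side is open over 48 mm (x -24 to +24), cut down to the table and inwards to 18 mm from the middle line: a finger fits there at either side of the plate's middle, nowhere else. Origin: centre of its underside; x along its length. Block and frame may swap places between episodes.
- frame_in (a point): Centre of the frame's pocket floor, 24 mm above the table; axes as the frame. Pocket 104 (x) x 60 (y) mm, rimmed by walls 4 mm thick and 8 mm higher than the floor, closing both ends and reaching 30 mm along each long side from the corners. Seated, the plate's origin is here, its x along the frame's x, either way round.
- cranium: Bystander: resin cranium on a round ceramic skull stand, about 135 x 118 mm and 145 mm high, standing on the shelf to the -y side of the slot. Origin: centre of the stand's underside.
- ulna: Bystander: bone-white ulna about 245 mm long (x) and 24 mm high, lying on the shelf to the +y side of the slot. Origin: below its middle.
- reflex_hammer: Bystander: chrome reflex hammer with rubber head, about 195 mm long (x) and 24 mm high, lying on the table to the +y side. Origin: underside, near its middle.

How it is judged:
By the outcome, as a careful person would: the job done as asked, in the order asked, and still so for the second after the job is handed in, with the robot touching nothing.
It also fails if it takes over 54 s, if anything falls off the work surface, if the arm or the gripper's body presses on something with over 40 N, if the wrist force passes 120 N, or if a joint passes its speed limit or range.

### The arm

A 7-joint arm with a two-finger parallel gripper is mounted at the origin on the work surface. World frame = base frame: x ahead of the robot, y to its left, z up, the work surface at z = 0. Lengths are in m, angles in rad, forces in N, time in s.
With the tool pointing down it reaches from about 0.35 to 0.9 m from the base axis. Payload 8.1 kg.
Tool frame: the origin (TCP) lies at the very end of the fingers, on their centre line; the grasp point (between the pads) lies 19 mm behind it; z points along the fingers, y is the line along which they close (so a half turn about z gives the same grasp; the last joint's range is limited). The gripper opens to 85 mm and grips with 20 to 120 N. Pads are 22 mm wide; open, the fingers measure 114 mm over their backs; the gripper's body (76 mm by 85 mm) begins 54 mm behind the grasp point. The pads swing forward as they close: fully open they stand 13 mm farther back than shut.
Start: joints at [-1.341, 0.434, 0.025, 1.573, -0.012, 1.134, -0.075], TCP at [0.204, 0.591, 0.231] pointing down, gripper open.
Joint ranges: [-2.62, 2.62], [-0.44, 2.09], [-1.27, 1.32], [0.08, 2.57], [-1.32, 4.46], [0.12, 2], [-2.74, 2.74]. Speed limits (rad/s): [2.22, 2.22, 3.01, 3.01, 3.14, 3.14, 3.14].

### API

Orientations are given as a unit quaternion [w, x, y, z].
In Python, from station import state, get_image, close_job gives the robot as it stands. The module is installed in compiled form; this text tells all that it offers.
- The arm moves only by the tool step_arm, never from a script. Its argument "series" is a list of rows, each a list of 3 entries, a list of its own where there are three numbers: the turn, a rotation vector about the tool's x, y, z in degrees, then the shift along the tool's x, y, z in mm, then the opening, from 0 (shut) to 1 (fully open). A call has exactly 10 rows; each row is the pose to reach, as a shift and turn from the pose commanded when the call began, along the tool's axes at that moment; what a row does not reach only later rows make up. A row lasts 1/8 s, in which the tool goes at most 62.5 mm and 10.7 degrees, less where a joint would pass 70% of its speed; a pose out of reach is approached as far as the arm can. A call with a gripper value outside its range is refused whole. The fingers move at their own pace and stop on an object; "force" is the grip in N (left out, the last holds). Time passes only in rows, so rows that repeat a pose let the fingers close, or fill a call up. It gives the time, the measured TCP pose, the force, the opening and the grip force at its end, in the units of the state.
- state(): the state, without advancing time (a new reading comes with each control period).
- get_image(name): name is "scene" or "top"; returns a dict with "pixels" (480x640x3 uint8, blue, green, red), "fx", "fy", "cx", "cy" (pixels), "world_to_cam" (4x4, takes a point from world to camera coordinates). Camera axes: x right, y up, looking along -z (the intrinsics and any distortion apply to the point x, -y, -z); pixel columns grow to the right and rows downward; lengths in m; the calibration is good to about 2 mm. A picture is of the moment at which its call begins. There is no depth.
- close_job(): hands the job in; it is judged then, once.
The state is a dict: "time_s": time; "joints": joint angles; "dq": joint speeds; "joint_efforts": joint torques, N m; "ee_pos": TCP position; "ee_rot": TCP orientation; "ft_force": force on the tool from outside, world axes, zero at the start; "torque": the same for the moment, N m; "opening": opening from 0.0 (shut) to 1.0 (fully open); "finger_force": force on a finger pad.
Only numpy, scipy, OpenCV 4.12 (cv2) and the standard library are available. Lean on these libraries where they do the work, as an engineer would, in place of code of your own. Each camera call takes 0.05 s, during which the arm holds its last target. There are 200 camera calls.

## Working session

There is one attempt and no reset: what is moved stays moved. The work goes in short steps, Python scripts to look and compute and a tool call to move; the robot and the scene stay as the last step left them, time stands still between calls to the robot, and variables do not carry over. Pictures are saved under pics/ and viewed, at most 10 in all, crops included, and the job is handed in when it is done.

Besides the shell and the picture viewer there is one more tool, called after "Call:" as name(argument=value, ...) on one line, values as JSON. step_arm: Moves the arm, as the interface text tells. Its arguments: {"type":"object","properties":{"series":{"type":"array"},"force":{"type":"number"}},"required":["series"]}

```bash
mkdir -p pics; cat > h.py <<'E'
import numpy as np, cv2
from station import state, get_image
def grab(n,f):
    g=get_image(n); np.savez(f'pics/{f}.npz',**{k:np.array(v) for k,v in g.items()}); cv2.imwrite(f'pics/{f}.png',np.array(g['pixels'])); return g
def load(f): return dict(np.load(f'pics/{f}.npz',allow_pickle=True))
def ray(g,u,v):
    T=np.array(g['world_to_cam'],float);R=T[:3,:3];t=T[:3,3]
    d=np.array([(u-g['cx'])/g['fx'],-(v-g['cy'])/g['fy'],-1.]);return -R.T@t,R.T@d
def onz(g,u,v,z):
    o,d=ray(g,u,v);return o+d*(z-o[2])/d[2]
def proj(g,p):
    T=np.array(g['world_to_cam'],float);c=T[:3,:3]@np.array(p)+T[:3,3]
    return np.array([g['cx']+g['fx']*c[0]/-c[2],g['cy']-g['fy']*c[1]/-c[2]])
E
python3 - <<'E'
from h import *
for n in('scene','top'):
    g=grab(n,n+'0');print(n,{k:v for k,v in g.items() if k!='pixels'})
print(state())
E
```

```text
scene {'fx': 464.2638951292629, 'fy': 464.2638951292629, 'cx': 331.7651227738985, 'cy': 242.39302109040793, 'world_to_cam': array([[-8.87423619e-01,  4.60953087e-01,  1.25418688e-03,
         4.62725597e-01],
       [-3.57499043e-01, -6.89967123e-01,  6.29396380e-01,
         2.01653133e-01],
       [ 2.90987552e-01,  5.58092842e-01,  7.77083409e-01,
        -1.27839204e+00],
       [ 0.00000000e+00,  0.00000000e+00,  0.00000000e+00,
         1.00000000e+00]])}
top {'fx': 506.4102915531251, 'fy': 506.4102915531251, 'cx': 322.55196647797595, 'cy': 241.55801524988033, 'world_to_cam': array([[ 0.01653245, -0.99979255, -0.01189653,  0.05815128],
       [ 0.99088055,  0.01479146,  0.1339289 , -0.55925105],
       [-0.13372515, -0.01400222,  0.99091953, -0.95311249],
       [ 0.        ,  0.        ,  0.        ,  1.        ]])}
{'time_s': 0.1, 'joints': array([-1.34056733,  0.43513404,  0.02497863,  1.57398386, -0.01162215,
        1.13397057, -0.07514672]), 'dq': array([-0.00025723, -0.00113698,  0.0004444 , -0.00159386, -0.00029593,
       -0.00195277, -0.00197208]), 'joint_efforts': array([ 2.99247498e-03, -6.71753955e+01,  1.02816414e+00, -3.16904926e+01,
        1.58523303e-02,  7.25955542e-03,  5.03359547e-05]), 'ee_pos': array([0.20410187, 0.59027908, 0.23062505]), 'ee_rot': array([-5.94663424e-05,  1.65711447e-01,  9.86174052e-01, -6.72677662e-04]), 'ft_force': array([ 0.5131657 ,  0.37079567, -0.2227965 ]), 'torque': array([-0.03767366,  0.00197186,  0.06064167]), 'finger_force': 0.0, 'opening': 0.9991271176515178}
```

View pics/top0.png

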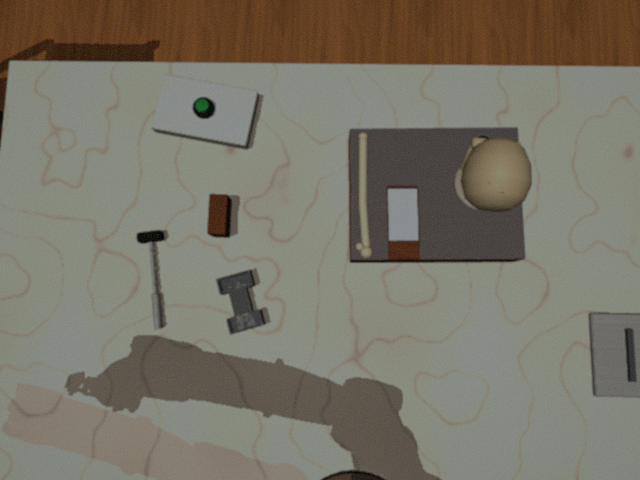

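View pics/scene0.png

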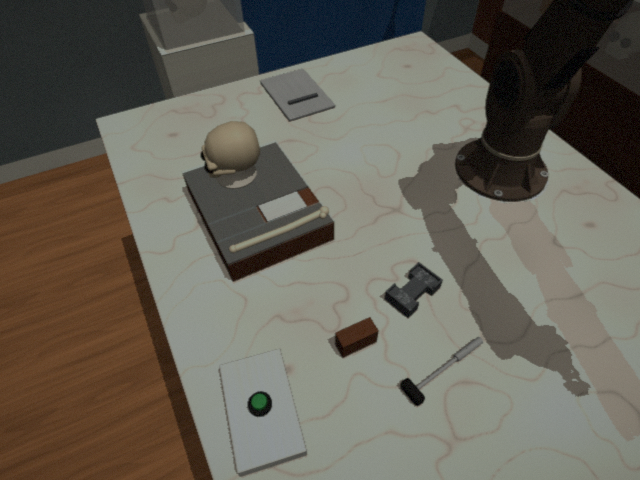

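The top view shows the plate (388–418, 187–240) with the exposed slot floor in front of it, down to row 258. The block is at about (219, 215), the frame at about (242, 301) and the hammer at about (155, 280). The scene view shows the same layout.

```bash
python3 - <<'E'
from h import *
g=load('top0');s=load('scene0');im=g['pixels'];si=s['pixels']
a=cv2.resize(im[180:270,380:430],None,fx=6,fy=6,interpolation=cv2.INTER_NEAREST)
b=cv2.resize(im[185:340,200:280],None,fx=3.48,fy=3.48,interpolation=cv2.INTER_NEAREST)
b=cv2.copyMakeBorder(b,0,max(0,540-b.shape[0]),0,0,cv2.BORDER_CONSTANT)[:540]
cv2.imwrite('pics/c1.png',np.hstack([a,b]))
def rect(m,g,z,name):
    cs,_=cv2.findContours(m.astype(np.uint8),cv2.RETR_EXTERNAL,cv2.CHAIN_APPROX_NONE)
    c=max(cs,key=cv2.contourArea)[:,0,:]
    P=np.array([onz(g,u,v,z)[:2] for u,v in c],np.float32)*1000
    (x,y),(w,h),an=cv2.minAreaRect(P);print(name,np.round([x,y,w,h,an],1),len(c),c.min(0),c.max(0))
def sub(im,x0,x1,y0,y1,f):
    m=np.zeros(im.shape[:2],bool);m[y0:y1,x0:x1]=f(im[y0:y1,x0:x1].astype(int));return m
bright=lambda p:p.min(2)>130
brown=lambda p:(p[...,2]-p[...,0]>25)&(p[...,2]<150)
dark=lambda p:(p.max(2)<110)
rect(sub(im,380,428,175,250,bright),g,.07,'plate')
rect(sub(im,380,428,236,262,brown),g,.064,'slotfloor')
rect(sub(im,200,245,185,245,brown),g,.05,'block')
rect(sub(im,210,275,260,340,dark),g,.032,'frame')
rect(sub(im,340,535,120,270,lambda p:p.max(2)<125),g,.07,'shelf')
for n,p in [('plate',im[210,400]),('floor',im[250,400]),('block',im[215,215]),('blockside',im[215,229]),('frame',im[300,243]),('frtop',im[280,232]),('acr',im[220,440]),('table',im[290,300])]:print(n,p)
E
```

```text
plate [609.5 -85.5  96.8  53.2   0.8] 151 [389 189] [417 239]
slotfloor [540.  -88.3  36.3  60.6   0.9] 96 [388 241] [420 260]
block [608.  272.7  35.8  79.9  89.3] 109 [208 194] [227 234]
frame [441.1 220.3 112.5  81.8  16.7] 209 [216 269] [269 333]
shelf [ 649.4 -155.6  266.   354.1    0.7] 607 [347 127] [531 263]
plate [145 142 139]
floor [29 52 82]
block [19 40 71]
blockside [16 12 20]
frame [61 57 58]
frtop [60 59 61]
acr [67 72 77]
table [127 139 137]
```

View pics/c1.png

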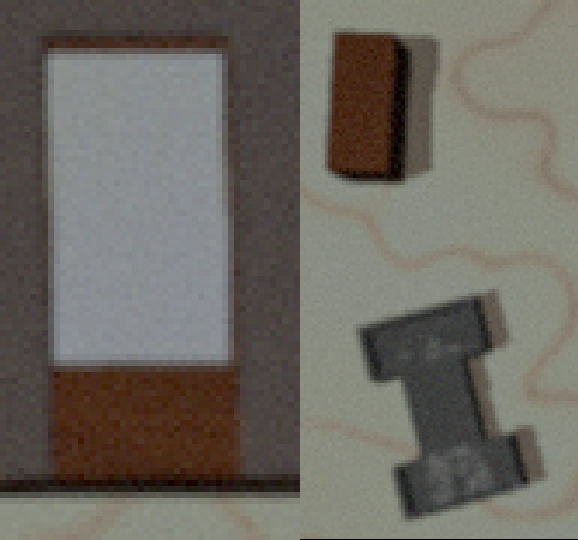

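The crop shows clean edges. The plate measures 97×53 mm (about 1 px short per side) and its front end sits about 38 mm inside the mouth. The frame mask picked up shadow, so I'll refine the frame and block while starting the arm.

```bash
python3 - <<'E'
from h import *
g=load('top0');s=load('scene0');im=g['pixels'];si=s['pixels']
a=cv2.resize(im[262:338,210:275],None,fx=6,fy=6,interpolation=cv2.INTER_CUBIC)
b=cv2.resize(si[258:324,380:446],None,fx=6,fy=6,interpolation=cv2.INTER_CUBIC)
b=cv2.copyMakeBorder(b,0,a.shape[0]-b.shape[0],0,0,cv2.BORDER_CONSTANT)
o=np.clip(np.hstack([a,b]).astype(int)*1.6,0,255).astype(np.uint8);cv2.imwrite('pics/c2.png',o)
for n,c in(('top',g),('scene',s)):print(n,np.round(ray(c,0,0)[0],3))
for t in (70,80,90):
    m=np.zeros(im.shape[:2],np.uint8);m[260:340,210:275]=im[260:340,210:275].max(2)<t
    c=max(cv2.findContours(m,0,1)[0],key=cv2.contourArea)[:,0]
    P=np.array([onz(g,u,v,.032)[:2] for u,v in c],np.float32)*1000;r=cv2.minAreaRect(P);print(t,r,np.round(cv2.boxPoints(r)))
    m=np.zeros(si.shape[:2],np.uint8);m[255:330,375:450]=si[255:330,375:450].max(2)<t
    c=max(cv2.findContours(m,0,1)[0],key=cv2.contourArea)[:,0]
    P=np.array([onz(s,u,v,.032)[:2] for u,v in c],np.float32)*1000;r=cv2.minAreaRect(P);print(' scene',r)
E
```

```text
top [0.426 0.053 1.02 ]
scene [0.855 0.639 0.866]
70 ((440.0456237792969, 223.60946655273438), (107.69519805908203, 69.75110626220703), 16.69642448425293) [[378. 242.]
 [398. 175.]
 [502. 206.]
 [482. 272.]]
 scene ((446.8180847167969, 233.70877075195312), (127.34493255615234, 73.34030151367188), 16.822248458862305)
80 ((440.1265563964844, 223.75363159179688), (108.92174530029297, 70.6214599609375), 16.532756805419922) [[378. 242.]
 [398. 174.]
 [502. 205.]
 [482. 273.]]
 scene ((447.0552062988281, 233.33425903320312), (127.84674072265625, 73.97538757324219), 17.082319259643555)
90 ((440.18780517578125, 223.30419921875), (109.78514099121094, 73.02659606933594), 16.882301330566406) [[377. 242.]
 [398. 172.]
 [503. 204.]
 [482. 274.]]
 scene ((447.34210205078125, 233.21755981445312), (128.70843505859375, 75.508544921875), 16.38379669189453)
```

View pics/c2.png

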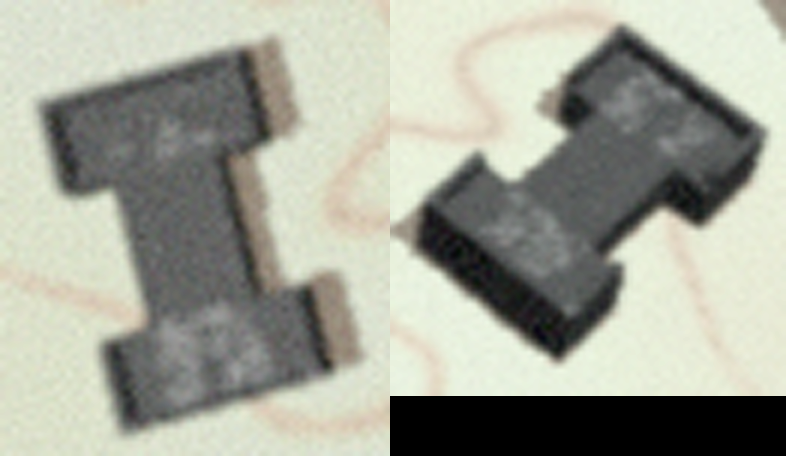

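```bash
cat >> h.py <<'E'
from scipy.spatial.transform import Rotation as Ro
def rel(p,yaw,p0=None):
    """target TCP mm, tool y at yaw deg, tool down -> turn, shift from state (or from p0 mm)"""
    s=state();q=s['ee_rot'];R=Ro.from_quat([*q[1:],q[0]])
    y=np.radians(yaw);Y=np.array([np.cos(y),np.sin(y),0]);Z=np.array([0,0,-1.]);X=np.cross(Y,Z)
    Rt=Ro.from_matrix(np.c_[X,Y,Z])
    pc=s['ee_pos']*1000 if p0 is None else np.array(p0)
    print('turn',np.round((R.inv()*Rt).as_rotvec(True),2),'shift',np.round(R.inv().apply(np.array(p)-pc),1))
def st():
    s=state();q=s['ee_rot'];R=Ro.from_quat([*q[1:],q[0]]).as_matrix()
    print(s['time_s'],np.round(s['ee_pos']*1000,1),'yaw',round(np.degrees(np.arctan2(R[1,1],R[0,1])),2),'z',np.round(R[:,2],4),'f',np.round(s['ft_force'],1),'op',round(s['opening'],3),s['finger_force'])
E
python3 - <<'E'
from h import *
st();rel([632,-85,150],90.8);rel([632,-85,85],90.8)
E
```

```text
0.1 [204.1 590.3 230.6] yaw 70.92 z [-3.0e-04 -1.3e-03 -1.0e+00] f [ 0.5  0.4 -0.2] op 0.999 0.0
turn [-8.000e-02 -1.000e-02 -1.988e+01] shift [-625.1 -498.2   81.4]
turn [-8.000e-02 -1.000e-02 -1.988e+01] shift [-625.1 -498.1  146.4]
```

Call:
step_arm(series=[[[0, 0, -2], [-44, -35, 0], 0], [[0, 0, -4], [-88, -70, 0], 0], [[0, 0, -6], [-132, -105, 0], 0], [[0, 0, -8], [-176, -140, 0], 0], [[0, 0, -10], [-220, -175, 0], 0], [[0, 0, -12], [-264, -210, 0], 0], [[0, 0, -14], [-308, -245, 0], 0], [[0, 0, -16], [-352, -280, 0], 0], [[0, 0, -18], [-396, -315, 0], 0], [[0, 0, -19.9], [-440, -350, 0], 0]], force=40)

```text
time_s: 1.35
ee_pos: [0.5062, 0.1145, 0.2312]
ee_rot: [-0.0, -0.008, 1.0, 0.0]
ft_force: [-0.0, 0.2, 0.1]
opening: -0.001
finger_force: 0.0
```

```bash
python3 - <<'E'
from h import *
st();rel([632,-85,90],90.8)
E
```

```text
1.35 [506.2 114.5 231.2] yaw 90.91 z [-2.e-04  1.e-04 -1.e+00] f [-0.   0.2  0.1] op -0.001 0.0
turn [ 0.   -0.01  0.11] shift [-122.6 -201.5  141.2]
```

Call:
step_arm(series=[[[0, 0, 0], [-26, -42, 15], 0], [[0, 0, 0], [-52, -84, 30], 0], [[0, 0, 0], [-78, -126, 50], 0], [[0, 0, 0], [-104, -168, 75], 0], [[0, 0, 0], [-123, -201, 100], 0], [[0, 0, 0], [-123, -201, 120], 0], [[0, 0, 0], [-123, -201, 135], 0], [[0, 0, 0], [-123, -201, 145], 0], [[0, 0, 0], [-123, -201, 150], 0], [[0, 0, 0], [-123, -201, 153], 0]])

```text
time_s: 2.6
ee_pos: [0.6318, -0.0826, 0.0786]
ee_rot: [0.0, -0.008, 1.0, 0.0]
ft_force: [-0.3, 1.0, -0.4]
opening: -0.001
finger_force: 0.0
```

```bash
python3 - <<'E'
from h import *
st();rel([632,-85,70],90.8);grab('top','top1')
E
```

```text
2.6 [631.8 -82.6  78.6] yaw 90.87 z [ 7.e-04  1.e-04 -1.e+00] f [-0.3  1.  -0.4] op -0.001 0.0
turn [0.01 0.04 0.07] shift [-0.1 -2.4  8.6]
```

Call:
step_arm(series=[[[0, 0, 0], [0, -1, 3], 0], [[0, 0, 0], [0, -2, 5], 0], [[0, 0, 0], [0, -2, 7], 0], [[0, 0, 0], [0, -2, 8], 0], [[0, 0, 0], [0, -2, 8.3], 0], [[0, 0, 0], [0, -2, 8.6], 0], [[0, 0, 0], [0, -2, 9], 0], [[0, 0, 0], [0, -2, 9.3], 0], [[0, 0, 0], [0, -2, 9.6], 0], [[0, 0, 0], [0, -2, 9.6], 0]])

```text
time_s: 3.9
ee_pos: [0.6319, -0.0851, 0.0702]
ee_rot: [0.001, -0.007, 1.0, 0.0]
ft_force: [-4.9, 0.8, 14.3]
opening: 0.001
finger_force: 7.0
```

Call:
step_arm(series=[[[0, 0, 0], [0, 0, -0.3], 0], [[0, 0, 0], [2, 0, -0.3], 0], [[0, 0, 0], [4, 0, -0.3], 0], [[0, 0, 0], [7, 0, -0.3], 0], [[0, 0, 0], [10, 0, -0.3], 0], [[0, 0, 0], [13, 0, -0.3], 0], [[0, 0, 0], [16, 0, -0.3], 0], [[0, 0, 0], [18, 0, -0.3], 0], [[0, 0, 0], [20, 0, -0.3], 0], [[0, 0, 0], [20, 0, -0.3], 0]])

```text
time_s: 5.15
ee_pos: [0.6132, -0.0854, 0.0702]
ee_rot: [0.002, -0.007, 1.0, -0.0]
ft_force: [1.3, -0.0, 6.7]
opening: -0.001
finger_force: 3.3
```

```bash
cat > m.py <<'E'
from h import *
import sys
g=grab('top',sys.argv[1]);st();im=g['pixels']
m=np.zeros(im.shape[:2],np.uint8);m[180:300,382:426]=im[180:300,382:426].min(2)>130
# front end of plate: brown floor rows between plate and mouth, per column
for c in (393,398,411,415):
    col=im[180:300,c].astype(int);b=(col[:,2]-col[:,0]>25)
    r=np.where(b)[0]+180;print(c,r.min() if len(r) else None,r.max() if len(r) else None,len(r))
    print(' ',im[225:266,c].mean(1).astype(int))
E
python3 m.py top2
```

```text
5.2 [613.2 -85.4  70.2] yaw 90.83 z [ 3.4e-03 -1.0e-04 -1.0e+00] f [1.1 0.1 6.7] op 0.002 3.414953253522981
393 187 258 10
  [152 152 154 153 153 156 154 153 156 154 152 154 153 157 156 157 156 157
 158 155 156 159 156 158 144 107  64  40  53  49  49  46  33  42  35  10
  14  18  35  41  45]
398 252 252 1
  [153 155 156 156 157 157 151 152 150 150 151 144 144 145 148 144 146 130
 133 123 116 116 110 105  97  62  35  21  22  20  25  28  30  36  36  42
  41  42  37  36  38]
411 None None 0
  [39 42 35 23 37 43 29 36 36 39 43 43 36 39 39 35 26 27 33 20 24 27 36 18
 37 37 40 45 44 43 34 39 39 38 37 41 38 40 34 32 28]
415 269 291 2
  [40 43 38 32 45 33 40 42 44 32 43 44 38 42 42 31 31 27 30 31 33 34 48 60
 67 61 54 49 38 31 39 48 38 43 34 38 32 39 27 34 31]
```

Call:
step_arm(series=[[[0, 0, 0], [3, 0, 0], 0], [[0, 0, 0], [7, 0, 0], 0], [[0, 0, 0], [11, 0, 0], 0], [[0, 0, 0], [15, 0, 0], 0], [[0, 0, 0], [19, 0, 0], 0], [[0, 0, 0], [23, 0, 0], 0], [[0, 0, 0], [26, 0, 0], 0], [[0, 0, 0], [29, 0, 0], 0], [[0, 0, 0], [30, 0, 0], 0], [[0, 0, 0], [30, 0, 0], 0]])

```text
time_s: 6.45
ee_pos: [0.5833, -0.0859, 0.0702]
ee_rot: [0.002, -0.007, 1.0, -0.0]
ft_force: [0.6, 0.3, 6.9]
opening: -0.002
finger_force: 3.4
```

```bash
python3 m.py top3|head -3
```

```text
6.5 [583.3 -85.9  70.2] yaw 90.83 z [ 3.6e-03 -2.0e-04 -1.0e+00] f [0.7 0.4 6.1] op -0.006 3.47249358688714
393 186 271 25
  [ 26  26  22   6  28  84 122 145 157 151 148 150 149 151 151 150 150 152
```

Call:
step_arm(series=[[[0, 0, 0], [3, 0, 0], 0], [[0, 0, 0], [7, 0, 0], 0], [[0, 0, 0], [11, 0, 0], 0], [[0, 0, 0], [15, 0, 0], 0], [[0, 0, 0], [19, 0, 0], 0], [[0, 0, 0], [23, 0, 0], 0], [[0, 0, 0], [26, 0, 0], 0], [[0, 0, 0], [27, 0, 0], 0], [[0, 0, 0], [27, 0, 0], 0], [[0, 0, 0], [27, 0, -2], 0]])

```text
time_s: 7.75
ee_pos: [0.5549, -0.0862, 0.0713]
ee_rot: [0.0, -0.007, 1.0, -0.0]
ft_force: [-0.2, 0.0, -1.1]
opening: -0.002
finger_force: 0.0
```

Call:
step_arm(series=[[[0, 0, 0], [0, 0, -15], 0], [[0, 0, 0], [0, 0, -40], 0], [[0, 0, 0], [0, 0, -60], 0.3], [[0, 0, 0], [20, 0, -60], 0.9], [[0, 0, 0], [50, 0, -60], 0.9], [[0, 0, 0], [90, 0, -60], 0.9], [[0, 0, 0], [130, 0, -60], 0.9], [[0, 0, 0], [150, 0, -60], 0.9], [[0, 0, 0], [150, 0, -60], 0.9], [[0, 0, 0], [150, 0, -60], 0.9]])

```text
time_s: 9.0
ee_pos: [0.4059, -0.0883, 0.1316]
ee_rot: [0.001, -0.007, 1.0, -0.0]
ft_force: [0.3, -0.1, -0.4]
opening: 0.897
finger_force: 0.0
```

```bash
python3 - <<'E'
from h import *
g=grab('top','top4');s=grab('scene','scene4');st()
a=cv2.resize(g['pixels'][170:300,330:450],None,fx=3.3,fy=3.3)
b=cv2.resize(s['pixels'][150:280,180:340],None,fx=2.4,fy=2.4)
b=cv2.copyMakeBorder(b,0,a.shape[0]-b.shape[0],0,0,cv2.BORDER_CONSTANT)
cv2.imwrite('pics/c4.png',np.clip(np.hstack([a,b])*1.4,0,255).astype(np.uint8))
E
```

```text
9.1 [405.8 -88.3 131.3] yaw 90.84 z [ 1.e-03 -2.e-04 -1.e+00] f [0.2 0.3 0.5] op 0.895 0.0
```

View pics/c4.png

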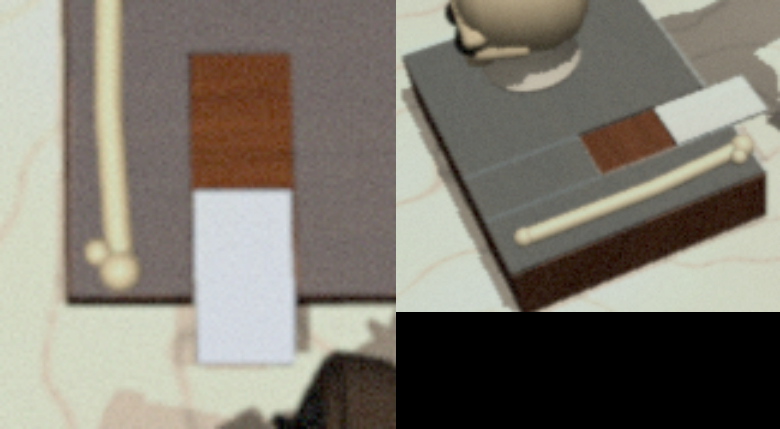

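The plate now overhangs by about 36 mm, straight in the slot and not tipped. The ulna is clear. I'll measure the plate before grasping.

```bash
python3 - <<'E'
from h import *
g=load('top4');im=g['pixels'];x0,x1,y0,y1=383,426,220,284
for thr in(125,135):
    m=np.zeros(im.shape[:2],np.uint8);p=im[y0:y1,x0:x1].astype(int);m[y0:y1,x0:x1]=(p.min(2)>thr)&(p[...,0]>=p[...,2]-1)
    m=cv2.morphologyEx(m,cv2.MORPH_OPEN,np.ones((5,5)))
    c=max(cv2.findContours(m,0,1)[0],key=cv2.contourArea)[:,0]
    P=np.array([onz(g,u,v,.07)[:2] for u,v in c],np.float32)*1000;print(cv2.minAreaRect(P),c.min(0),c.max(0))
rel([503,-87,100],90.8);rel([503,-87,45],90.8)
E
```

```text
((533.8363037109375, -86.33647918701172), (96.66621398925781, 54.664634704589844), 0.8366074562072754) [389 228] [418 279]
((533.8677978515625, -86.38380432128906), (96.66429138183594, 54.38970184326172), 0.9060332179069519) [389 228] [418 279]
turn [-0.01  0.06  0.04] shift [-97.1  -0.1  31.4]
turn [-0.01  0.06  0.04] shift [-97.1  -0.1  86.4]
```

Call:
step_arm(series=[[[0, 0, 0], [-25, 0, 0], 0.9], [[0, 0, 0], [-60, 0, 0], 0.9], [[0, 0, 0], [-85, 1, 0], 0.9], [[0, 0, 0], [-94, 1, 5], 0.9], [[0, 0, 0], [-94, 1, 25], 0.9], [[0, 0, 0], [-94, 1, 50], 0.9], [[0, 0, 0], [-94, 1, 70], 0.9], [[0, 0, 0], [-94, 1, 82], 0.9], [[0, 0, 0], [-94, 1, 86], 0.9], [[0, 0, 0], [-94, 1, 86], 0.9]])

```text
time_s: 10.35
ee_pos: [0.4986, -0.0861, 0.0451]
ee_rot: [0.0, -0.007, 1.0, -0.0]
ft_force: [0.1, -0.6, -0.7]
opening: 0.901
finger_force: 0.0
```

```bash
python3 - <<'E'
from h import *
st()
s=grab('scene','scene5')
cv2.imwrite('pics/c5.png',np.clip(cv2.resize(s['pixels'][130:280,200:400],None,fx=4,fy=4)*1.4,0,255).astype(np.uint8))
E
```

```text
10.35 [498.6 -86.1  45.1] yaw 90.82 z [ 0. -0. -1.] f [ 0.1 -0.6 -0.7] op 0.901 0.0
```

View pics/c5.png

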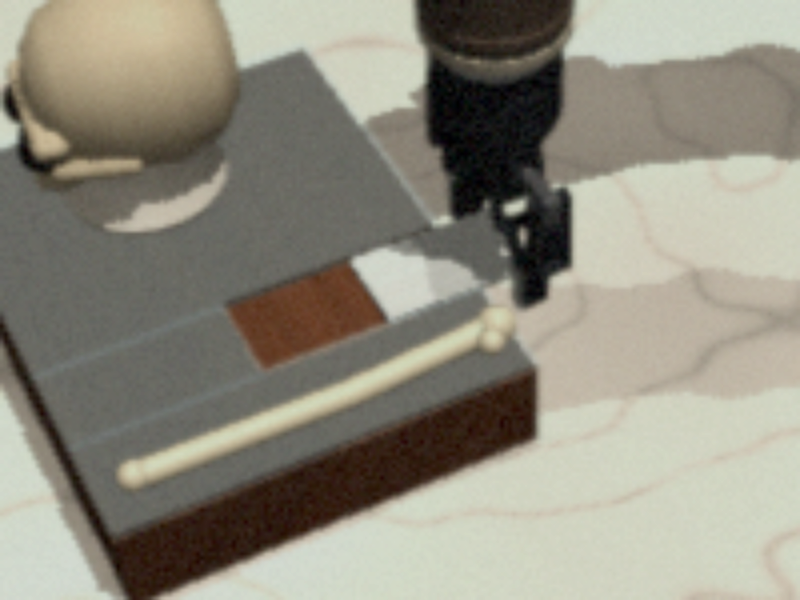

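The fingers straddle the overhanging end, with the near fingertip at about (530, 300) of the crop, reaching below the plate. Closing now.

Call:
step_arm(series=[[[0, 0, 0], [0, 0, 0], 0.8], [[0, 0, 0], [0, 0, 0], 0.7], [[0, 0, 0], [0, 0, 0], 0.6], [[0, 0, 0], [0, 0, 0], 0.55], [[0, 0, 0], [0, 0, 0], 0.55], [[0, 0, 0], [0, 0, 0], 0.55], [[0, 0, 0], [0, 0, -1], 0.55], [[0, 0, 0], [0, 0, -3], 0.55], [[0, 0, 0], [0, 0, -6], 0.55], [[0, 0, 0], [0, 0, -10], 0.55]], force=70)

```text
time_s: 11.65
ee_pos: [0.4985, -0.086, 0.0551]
ee_rot: [-0.0, -0.007, 1.0, 0.0]
ft_force: [0.2, 1.0, -0.5]
opening: 0.639
finger_force: 73.5
```

```bash
python3 - <<'E'
from h import *
st()
s=grab('scene','scene6')
cv2.imwrite('pics/c6.png',np.clip(cv2.resize(s['pixels'][130:280,200:400],None,fx=4,fy=4)*1.4,0,255).astype(np.uint8))
E
```

```text
11.65 [498.5 -86.   55.1] yaw 90.83 z [-3.e-04  0.e+00 -1.e+00] f [ 0.2  1.  -0.5] op 0.639 73.49912166595459
```

View pics/c6.png

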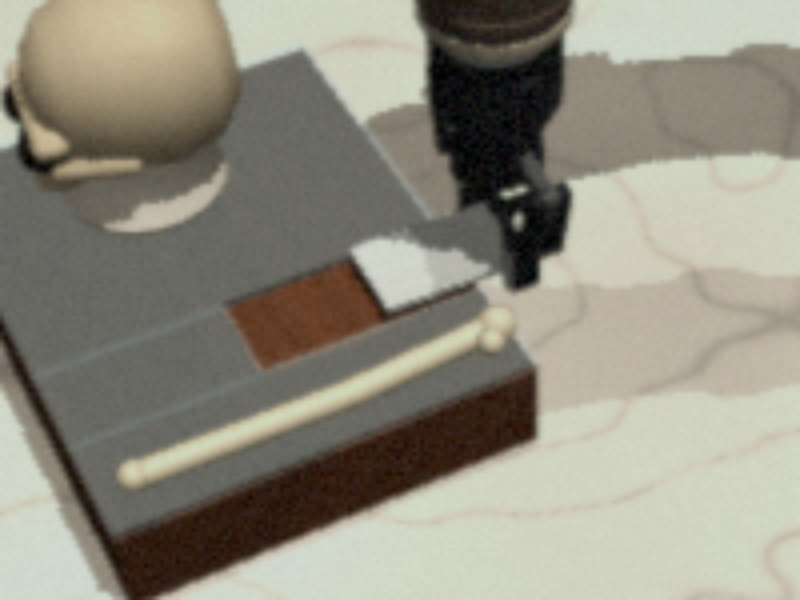

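The plate has lifted out, held level by its end. Next: raise it, then carry it to the block.

```bash
python3 - <<'E'
from h import *
rel([498.5,-86,150],90.8);rel([573.5,274.1,140],89.3)
E
```

```text
turn [-0.    0.02  0.03] shift [  0.2   0.  -94.4]
turn [-0.    0.02  1.53] shift [-79.9 359.  -84.3]
```

Call:
step_arm(series=[[[0, 0, 0], [0, 0, -10], 0.55], [[0, 0, 0], [0, 0, -25], 0.55], [[0, 0, 0], [0, 0, -45], 0.55], [[0, 0, 0], [0, 0, -65], 0.55], [[0, 0, 0], [0, 5, -80], 0.55], [[0, 0, 0], [0, 15, -90], 0.55], [[0, 0, 0], [-5, 35, -95], 0.55], [[0, 0, 0], [-10, 65, -95], 0.55], [[0, 0, 0], [-20, 100, -95], 0.55], [[0, 0, 0], [-30, 135, -95], 0.55]])

```text
time_s: 12.95
ee_pos: [0.5264, 0.0514, 0.1501]
ee_rot: [-0.0, -0.007, 1.0, 0.0]
ft_force: [-0.3, 0.4, -1.7]
opening: 0.635
finger_force: 73.6
```

```bash
python3 - <<'E'
from h import *
st();rel([573.5,274.1,60],89.3)
E
```

```text
12.95 [526.4  51.4 150.1] yaw 90.85 z [-5.e-04  2.e-04 -1.e+00] f [-0.3  0.4 -1.7] op 0.635 73.64282727241516
turn [ 0.01 -0.03  1.55] shift [-50.4 222.   90.1]
```

Call:
step_arm(series=[[[0, 0, 0], [-10, 35, 0], 0.55], [[0, 0, 0.3], [-18, 75, 0], 0.55], [[0, 0, 0.6], [-26, 115, 0], 0.55], [[0, 0, 0.9], [-35, 155, 0], 0.55], [[0, 0, 1.2], [-44, 190, 10], 0.55], [[0, 0, 1.5], [-49, 212, 25], 0.55], [[0, 0, 1.5], [-50.4, 222, 45], 0.55], [[0, 0, 1.5], [-50.4, 222, 70], 0.55], [[0, 0, 1.5], [-50.4, 222, 85], 0.55], [[0, 0, 1.5], [-50.4, 222, 90], 0.55]])

```text
time_s: 14.2
ee_pos: [0.5733, 0.2707, 0.0587]
ee_rot: [-0.001, 0.006, 1.0, -0.001]
ft_force: [-0.3, 0.3, 0.4]
opening: 0.635
finger_force: 73.6
```

```bash
python3 - <<'E'
from h import *
st();rel([573.5,274.1,32],89.3)
g=grab('top','top7');s=grab('scene','scene7')
a=cv2.resize(g['pixels'][170:260,180:280],None,fx=4,fy=4)
b=cv2.resize(s['pixels'][270:370,300:400],None,fx=4,fy=4)[:360]
cv2.imwrite('pics/c7.png',np.clip(np.hstack([a,b])*1.4,0,255).astype(np.uint8))
E
```

```text
14.2 [573.3 270.7  58.7] yaw 89.26 z [-0.0018 -0.0016 -1.    ] f [-0.3  0.3  0.4] op 0.635 73.63926529884338
turn [-0.09 -0.1  -0.04] shift [-0.2  3.4 26.7]
```

View pics/c7.png

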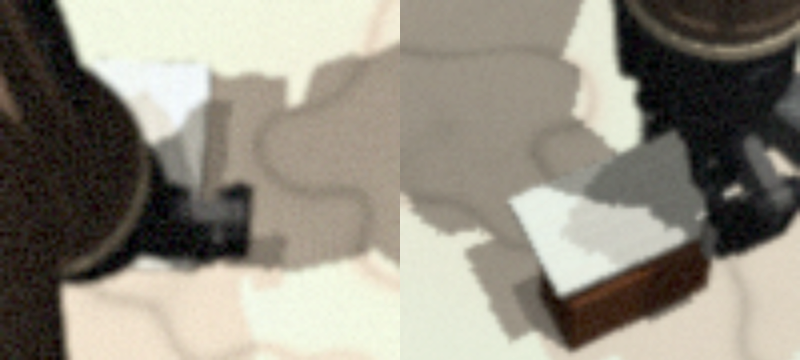

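The plate is over the block, level and lined up. Lowering it.

Call:
step_arm(series=[[[0, 0, 0], [0, 2, 5], 0.55], [[0, 0, 0], [0, 3, 12], 0.55], [[0, 0, 0], [0, 3, 18], 0.55], [[0, 0, 0], [0, 3, 22], 0.55], [[0, 0, 0], [0, 3, 24.5], 0.55], [[0, 0, 0], [0, 3, 26], 0.55], [[0, 0, 0], [0, 3, 26.5], 0.55], [[0, 0, 0], [0, 3, 27], 0.55], [[0, 0, 0], [0, 3, 27.4], 0.55], [[0, 0, 0], [0, 3, 27.4], 0.55]])

```text
time_s: 15.55
ee_pos: [0.5739, 0.2752, 0.0326]
ee_rot: [0.0, 0.006, 1.0, 0.0]
ft_force: [0.9, 0.4, -2.6]
opening: 0.636
finger_force: 73.6
```

```bash
python3 - <<'E'
from h import *
st()
E
```

```text
15.55 [573.9 275.2  32.6] yaw 89.33 z [ 0.  0. -1.] f [ 0.9  0.4 -2.6] op 0.636 73.64003777503967
```

Call:
step_arm(series=[[[0, 0, 0], [0, 0, 0.4], 0.55], [[0, 0, 0], [0, 0, 0.7], 0.55], [[0, 0, 0], [0, 0, 1], 0.55], [[0, 0, 0], [0, 0, 1.2], 0.55], [[0, 0, 0], [0, 0, 1.4], 0.55], [[0, 0, 0], [0, 0, 1.6], 0.55], [[0, 0, 0], [0, 0, 1.7], 0.55], [[0, 0, 0], [0, 0, 1.8], 0.55], [[0, 0, 0], [0, 0, 1.8], 0.55], [[0, 0, 0], [0, 0, 1.8], 0.55]])

```text
time_s: 16.8
ee_pos: [0.574, 0.2752, 0.032]
ee_rot: [0.0, 0.006, 1.0, 0.0]
ft_force: [-4.8, -1.8, 12.4]
opening: 0.634
finger_force: 74.8
```

Contact on the block at 12 N. Releasing, then sliding the open fingers to the middle.

Call:
step_arm(series=[[[0, 0, 0], [0, 0, -0.5], 0.6], [[0, 0, 0], [0, 0, -0.5], 0.66], [[0, 0, 0], [0, 0, -0.5], 0.7], [[0, 0, 0], [0, 0, -0.5], 0.8], [[0, 0, 0], [0, 0, -0.5], 0.9], [[0, 0, 0], [0, 0, -0.5], 0.9], [[0, 0, 0], [0, 0, -0.5], 0.9], [[0, 0, 0], [25, 0, -0.5], 0.9], [[0, 0, 0], [60, 0, -0.5], 0.9], [[0, 0, 0], [90, 0, -0.5], 0.9]])

```text
time_s: 18.05
ee_pos: [0.4827, 0.2762, 0.0313]
ee_rot: [-0.0, 0.006, 1.0, 0.0]
ft_force: [0.1, 0.4, -0.8]
opening: 0.9
finger_force: 0.0
```

```bash
python3 - <<'E'
from h import *
st()
g=grab('top','top8');im=g['pixels']
cv2.imwrite('pics/c8.png',np.clip(cv2.resize(im[180:330,170:290],None,fx=4,fy=4)*1.4,0,255).astype(np.uint8))
E
```

```text
18.05 [482.7 276.2  31.3] yaw 89.33 z [-2.e-04  1.e-04 -1.e+00] f [ 0.1  0.4 -0.8] op 0.9 0.0
```

View pics/c8.png

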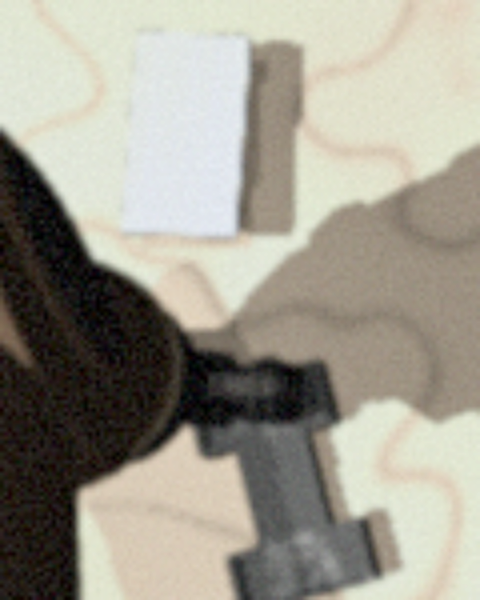

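The plate rests well on the block, at about (125–247, 32–235) of the crop. Measuring it for the second grasp.

```bash
python3 - <<'E'
from h import *
g=load('top8');im=g['pixels'];x0,x1,y0,y1=195,238,180,245
p=im[y0:y1,x0:x1].astype(int)
print(im[210,215],im[183,205],im[242,225])
for d in(3,8):
    m=np.zeros(im.shape[:2],np.uint8);m[y0:y1,x0:x1]=(p.min(2)>120)&(p[...,0]>p[...,2]+d-2)
    m=cv2.morphologyEx(m,cv2.MORPH_OPEN,np.ones((5,5)));m=cv2.morphologyEx(m,cv2.MORPH_CLOSE,np.ones((5,5)))
    c=max(cv2.findContours(m,0,1)[0],key=cv2.contourArea)[:,0]
    P=np.array([onz(g,u,v,.056)[:2] for u,v in c],np.float32)*1000;print(cv2.minAreaRect(P),c.min(0),c.max(0))
E
```

```text
[166 165 160] [148 163 157] [147 162 161]
((607.6417846679688, 274.56451416015625), (54.3985595703125, 95.55796813964844), 88.3217544555664) [201 190] [231 238]
((576.4053344726562, 260.3585205078125), (29.76506996154785, 21.287256240844727), 2.3831589221954346) [217 222] [228 237]
```

```bash
python3 - <<'E'
from h import *
def prof(f,cols,z,lo,hi):
    g=load(f);im=g['pixels'].astype(float);o=[]
    for c in cols:
        d=im[lo:hi,c,0]-im[lo:hi,c,2]; d=cv2.GaussianBlur(d.reshape(-1,1),(1,3),0)[:,0]
        b=im[lo:hi,c].mean(1)
        o.append((c,np.round(b).astype(int)))
    return o
for c,b in prof('top8',(206,212,218,224),.056,184,244):print(c,list(b))
g=load('top8');im=g['pixels'];
for r in(200,214,228):print(r,list((im[r,192:242,0].astype(int)-im[r,192:242,2])),list(im[r,192:242].mean(1).astype(int)))
for c in (206,212,218,224):print(c,list((im[184:244,c,0].astype(int)-im[184:244,c,2])))
E
```

```text
206 [np.int64(159), np.int64(158), np.int64(154), np.int64(151), np.int64(158), np.int64(165), np.int64(164), np.int64(161), np.int64(163), np.int64(163), np.int64(161), np.int64(160), np.int64(164), np.int64(164), np.int64(162), np.int64(163), np.int64(162), np.int64(164), np.int64(162), np.int64(162), np.int64(161), np.int64(164), np.int64(164), np.int64(162), np.int64(162), np.int64(166), np.int64(164), np.int64(163), np.int64(166), np.int64(163), np.int64(162), np.int64(166), np.int64(160), np.int64(166), np.int64(166), np.int64(164), np.int64(166), np.int64(166), np.int64(165), np.int64(164), np.int64(164), np.int64(165), np.int64(164), np.int64(166), np.int64(165), np.int64(167), np.int64(165), np.int64(163), np.int64(166), np.int64(166), np.int64(163), np.int64(166), np.int64(166), np.int64(159), np.int64(138), np.int64(139), np.int64(146), np.int64(148), np.int64(148), np.int64(148)]
212 [np.int64(158), np.int64(156), np.int64(158), np.int64(159), np.int64(162), np.int64(163), np.int64(164), np.int64(162), np.int64(163), np.int64(163), np.int64(162), np.int64(163), np.int64(1
[... 9360 characters left out ...]
4(5), np.int64(5), np.int64(9), np.int64(6), np.int64(4), np.int64(7), np.int64(8), np.int64(7), np.int64(6), np.int64(6), np.int64(7), np.int64(8), np.int64(8), np.int64(7), np.int64(8), np.int64(9), np.int64(9), np.int64(7), np.int64(9), np.int64(8), np.int64(8), np.int64(9), np.int64(9), np.int64(9), np.int64(9), np.int64(8), np.int64(8), np.int64(9), np.int64(9), np.int64(10), np.int64(9), np.int64(10), np.int64(10), np.int64(11), np.int64(11), np.int64(7), np.int64(9), np.int64(9), np.int64(10), np.int64(7), np.int64(10), np.int64(10), np.int64(9), np.int64(10), np.int64(9), np.int64(9), np.int64(9), np.int64(10), np.int64(-6), np.int64(-21), np.int64(-23), np.int64(-15), np.int64(-12)]
```

```bash
python3 - <<'E'
from h import *
g=load('top8')
print(onz(g,216,188.2,.056)*1000,onz(g,216,238.5,.056)*1000, onz(g,201.4,214,.056)*1000,onz(g,230.5,214,.056)*1000)
p=[onz(g,230.8+.0,200,.056),onz(g,229.6,228,.056)]
e=[onz(g,231.3,200,.056),onz(g,230.4,214,.056),onz(g,229.4,228,.056)]
print(np.degrees(np.arctan2(e[0][1]-e[2][1],e[0][0]-e[2][0])))
rel([608.8,275,29],89.2)
E
```

```text
[657.91548975 276.61107797  56.        ] [558.71503999 272.16586718  56.        ] [606.29210032 302.72589052  56.        ] [607.09948581 246.1202943   56.        ]
-1.4842897817102756
turn [-0.04 -0.26  0.26] shift [-130.7   -0.2    1.3]
```

Call:
step_arm(series=[[[0, 0, 0], [-20, 0, 0], 0.9], [[0, 0, 0], [-50, 0, 0], 0.9], [[0, 0, 0], [-80, 0, 0], 0.9], [[0, 0, 0], [-105, 0, 0], 0.9], [[0, 0, 0], [-120, 0, 0], 0.9], [[0, 0, 0], [-126, 0, 0], 0.9], [[0, 0, 0], [-126, 0, 0], 0.9], [[0, 0, 0], [-126, 0, 0], 0.9], [[0, 0, 0], [-126, 0, 0], 0.9], [[0, 0, 0], [-126, 0, 0], 0.9]])

```text
time_s: 19.35
ee_pos: [0.6096, 0.2749, 0.0314]
ee_rot: [-0.0, 0.006, 1.0, 0.0]
ft_force: [0.0, 0.4, -0.1]
opening: 0.898
finger_force: 0.0
```

```bash
python3 - <<'E'
from h import *
st();rel([608.8,275,31],89.3)
E
```

```text
19.35 [609.6 274.9  31.4] yaw 89.35 z [-1.e-04  1.e-04 -1.e+00] f [ 0.   0.4 -0.1] op 0.898 0.0
turn [ 0.01 -0.    0.05] shift [0.8 0.1 0.4]
```

Call:
step_arm(series=[[[0, 0, 0], [0.8, 0, 0.4], 0.8], [[0, 0, 0], [0.8, 0, 0.4], 0.7], [[0, 0, 0], [0.8, 0, 0.4], 0.6], [[0, 0, 0], [0.8, 0, 0.4], 0.55], [[0, 0, 0], [0.8, 0, 0.4], 0.55], [[0, 0, 0], [0.8, 0, 0.4], 0.55], [[0, 0, 0], [0.8, 0, -1], 0.55], [[0, 0, 0], [0.8, 0, -5], 0.55], [[0, 0, 0], [0.8, 0, -15], 0.55], [[0, 0, 0], [0.8, 0, -30], 0.55]])

```text
time_s: 20.6
ee_pos: [0.6089, 0.2747, 0.062]
ee_rot: [-0.0, 0.006, 1.0, -0.0]
ft_force: [0.4, -0.6, -0.4]
opening: 0.637
finger_force: 73.6
```

```bash
python3 - <<'E'
from h import *
st();rel([439.5,225.7,70],106.7)
E
```

```text
20.6 [608.9 274.7  62. ] yaw 89.33 z [-5.e-04 -2.e-04 -1.e+00] f [ 0.4 -0.6 -0.4] op 0.637 73.63147258758545
turn [-1.000e-02 -3.000e-02 -1.737e+01] shift [168.8 -50.9  -8. ]
```

Call:
step_arm(series=[[[0, 0, 0], [0, 0, -15], 0.55], [[0, 0, -2], [20, -6, -20], 0.55], [[0, 0, -5], [50, -15, -20], 0.55], [[0, 0, -8], [85, -26, -20], 0.55], [[0, 0, -11], [120, -36, -20], 0.55], [[0, 0, -14], [150, -46, -20], 0.55], [[0, 0, -16.5], [165, -50, -15], 0.55], [[0, 0, -17.4], [168.8, -50.9, -8], 0.55], [[0, 0, -17.4], [168.8, -50.9, -8], 0.55], [[0, 0, -17.4], [168.8, -50.9, -8], 0.55]])

```text
time_s: 21.85
ee_pos: [0.4407, 0.2261, 0.0695]
ee_rot: [0.0, -0.145, 0.989, 0.0]
ft_force: [0.7, -0.3, -0.7]
opening: 0.636
finger_force: 73.7
```

```bash
python3 - <<'E'
from h import *
st();rel([439.5,225.7,20],106.7)
g=grab('top','top9');s=grab('scene','scene9')
a=cv2.resize(g['pixels'][250:350,190:290],None,fx=4,fy=4)
b=cv2.resize(s['pixels'][235:335,360:460],None,fx=4,fy=4)
cv2.imwrite('pics/c9.png',np.clip(np.hstack([a,b])*1.4,0,255).astype(np.uint8))
E
```

```text
21.85 [440.7 226.1  69.5] yaw 106.67 z [ 9.e-04  3.e-04 -1.e+00] f [ 0.7 -0.3 -0.7] op 0.636 73.67084383964539
turn [ 0.    0.05 -0.03] shift [ 1.3 -0.1 49.5]
```

View pics/c9.png

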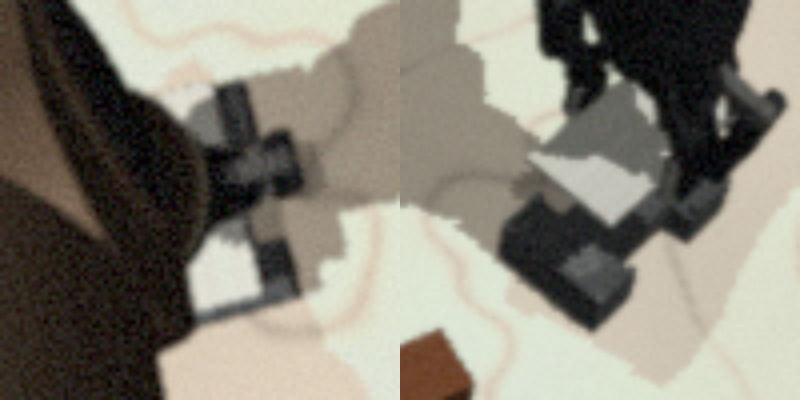

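The plate is level over the frame and lined up with it. That was my tenth picture, so from here I go by force and numbers.

Call:
step_arm(series=[[[0, 0, 0], [1.3, 0, 5], 0.55], [[0, 0, 0], [1.3, 0, 15], 0.55], [[0, 0, 0], [1.3, 0, 27], 0.55], [[0, 0, 0], [1.3, 0, 38], 0.55], [[0, 0, 0], [1.3, 0, 46], 0.55], [[0, 0, 0], [1.3, 0, 51], 0.55], [[0, 0, 0], [1.3, 0, 53], 0.55], [[0, 0, 0], [1.3, 0, 53], 0.55], [[0, 0, 0], [1.3, 0, 53], 0.55], [[0, 0, 0], [1.3, 0, 53], 0.55]])

```text
time_s: 23.2
ee_pos: [0.4386, 0.2256, 0.0166]
ee_rot: [0.0, -0.145, 0.989, 0.0]
ft_force: [0.2, 0.0, -0.4]
opening: 0.639
finger_force: 73.7
```

```bash
python3 - <<'E'
from h import *
st();rel([439.5,225.7,10],106.7)
g=grab('top','top10');im=g['pixels']
# predicted pixel of frame inner/outer +... -x end line and plate -x end line at several y
for (cx,cy,hl,z,n) in((439.5,225.7,56,.032,'outer'),(439.5,225.7,52,.032,'inner'),(439.5,225.7,50,.041,'plate')):
    c,s=np.cos(np.radians(16.7)),np.sin(np.radians(16.7))
    for v in(-28,-22,-10):
        x=cx-hl*c-v*s;y=cy-hl*s+v*c;print(n,v,np.round(proj(g,[x/1e3,y/1e3,z]),1))
for c in(252,255,258,261):print(c,im[308:336,c].mean(1).astype(int).tolist())
E
```

```text
23.2 [438.6 225.6  16.6] yaw 106.73 z [ 5.e-04  3.e-04 -1.e+00] f [ 0.2  0.  -0.4] op 0.639 73.6716878414154
turn [0.01 0.03 0.03] shift [-0.9 -0.1  6.6]
outer -28 [261.1 325.5]
outer -22 [258.1 326.4]
outer -10 [252.1 328.1]
inner -28 [260.6 323.5]
inner -22 [257.6 324.4]
inner -10 [251.6 326.1]
plate -28 [259.7 322.6]
plate -22 [256.7 323.5]
plate -10 [250.6 325.2]
252 [81, 87, 91, 121, 147, 154, 153, 155, 155, 155, 158, 156, 156, 159, 157, 156, 151, 131, 86, 66, 94, 121, 131, 137, 138, 144, 144, 141]
255 [79, 80, 79, 104, 143, 155, 158, 152, 155, 155, 155, 154, 155, 155, 157, 155, 138, 94, 74, 98, 133, 133, 132, 129, 132, 134, 139, 139]
258 [71, 58, 47, 39, 47, 51, 44, 67, 83, 97, 103, 116, 130, 139, 147, 136, 93, 70, 92, 132, 143, 142, 134, 130, 124, 129, 130, 138]
261 [75, 55, 43, 36, 29, 27, 35, 42, 44, 47, 55, 48, 43, 48, 52, 63, 76, 98, 130, 142, 144, 141, 137, 132, 128, 130, 134, 138]
```

Call:
step_arm(series=[[[0, 0, 0], [-0.9, 0, 0], 0.55], [[0, 0, 0], [-0.9, 0, 1], 0.55], [[0, 0, 0], [-0.9, 0, 2], 0.55], [[0, 0, 0], [-0.9, 0, 3], 0.55], [[0, 0, 0], [-0.9, 0, 4], 0.55], [[0, 0, 0], [-0.9, 0, 5], 0.55], [[0, 0, 0], [-0.9, 0, 6], 0.55], [[0, 0, 0], [-0.9, 0, 6.5], 0.55], [[0, 0, 0], [-0.9, 0, 7], 0.55], [[0, 0, 0], [-0.9, 0, 7], 0.55]])

```text
time_s: 24.5
ee_pos: [0.4393, 0.2257, 0.0093]
ee_rot: [0.0, -0.145, 0.989, 0.0]
ft_force: [0.2, 0.8, -1.1]
opening: 0.63
finger_force: 73.7
```

No contact force with the plate's underside at about 28 mm, so it is inside the rim. Lowering to the floor.

Call:
step_arm(series=[[[0, 0, 0], [0, 0, 1], 0.55], [[0, 0, 0], [0, 0, 2], 0.55], [[0, 0, 0], [0, 0, 2.8], 0.55], [[0, 0, 0], [0, 0, 3.4], 0.55], [[0, 0, 0], [0, 0, 3.8], 0.55], [[0, 0, 0], [0, 0, 4.1], 0.55], [[0, 0, 0], [0, 0, 4.3], 0.55], [[0, 0, 0], [0, 0, 4.5], 0.55], [[0, 0, 0], [0, 0, 4.5], 0.55], [[0, 0, 0], [0, 0, 4.5], 0.55]])

```text
time_s: 25.75
ee_pos: [0.4393, 0.2257, 0.0052]
ee_rot: [0.0, -0.145, 0.989, 0.0]
ft_force: [-1.5, -1.1, 8.1]
opening: 0.631
finger_force: 74.4
```

Contact at TCP z 5.2 mm, with about 5 mm expected when seated. Releasing and backing off.

Call:
step_arm(series=[[[0, 0, 0], [0, 0, -0.3], 0.6], [[0, 0, 0], [0, 0, -0.3], 0.66], [[0, 0, 0], [0, 0, -0.3], 0.7], [[0, 0, 0], [0, 0, -0.3], 0.8], [[0, 0, 0], [0, 0, -0.3], 0.9], [[0, 0, 0], [0, 0, -0.3], 0.9], [[0, 0, 0], [0, 0, -5], 0.9], [[0, 0, 0], [0, 0, -25], 0.9], [[0, 0, 0], [0, 0, -60], 0.9], [[0, 0, 0], [0, 0, -110], 0.9]])

```text
time_s: 27.0
ee_pos: [0.4385, 0.2252, 0.1155]
ee_rot: [-0.001, -0.146, 0.989, -0.0]
ft_force: [0.8, 0.5, 0.1]
opening: 0.895
finger_force: 0.0
```

Call:
step_arm(series=[[[0, 0, 0], [0, 0, -40], 0.9], [[0, 0, 0], [0, -40, -60], 0.9], [[0, 0, 0], [0, -80, -80], 0.9], [[0, 0, 0], [0, -120, -80], 0.9], [[0, 0, 0], [0, -160, -80], 0.9], [[0, 0, 0], [0, -200, -80], 0.9], [[0, 0, 0], [0, -230, -80], 0.9], [[0, 0, 0], [0, -250, -80], 0.9], [[0, 0, 0], [0, -250, -80], 0.9], [[0, 0, 0], [0, -250, -80], 0.9]])

```text
time_s: 28.25
ee_pos: [0.5109, -0.0128, 0.1948]
ee_rot: [-0.0, -0.146, 0.989, 0.0]
ft_force: [-0.5, 0.4, 0.0]
opening: 0.899
finger_force: 0.0
```

```bash
python3 - <<'E'
from h import *
st()
g=grab('top','top11');s=grab('scene','scene11')
def pts(hl,hw,z):
    c,sn=np.cos(np.radians(16.7)),np.sin(np.radians(16.7))
    return [np.array([439.5+a*c-b*sn,225.7+a*sn+b*c,z*1000])/1e3 for a,b in((hl,hw),(hl,-hw),(-hl,-hw),(-hl,hw))]
for n,c,(x0,x1,y0,y1) in(('top',g,(205,280,255,345)),('scene',s,(375,450,250,330))):
    im=c['pixels'];p=im[y0:y1,x0:x1].astype(int);m=np.zeros(im.shape[:2],np.uint8)
    # plate lies inside dark frame: fill polygon of pocket (grown) and threshold bright
    poly=np.array([proj(c,q) for q in pts(54,32,.03)]).round().astype(np.int32)
    k=cv2.fillPoly(np.zeros_like(m),[poly],1)
    m=((im.min(2)>95)&(k>0)).astype(np.uint8);m=cv2.morphologyEx(m,cv2.MORPH_OPEN,np.ones((3,3)))
    ct=max(cv2.findContours(m,0,1)[0],key=cv2.contourArea)[:,0]
    for z in(.03,):
        P=np.array([onz(c,u,v,z)[:2] for u,v in ct],np.float32)*1000;r=cv2.minAreaRect(P);print(n,np.round(r[0],1),np.round(r[1],1),round(r[2],1))
    print('seated corners',[list(np.round(proj(c,q),1)) for q in pts(50,28,.03)]);print('seen',cv2.approxPolyDP(ct.reshape(-1,1,2),3,True)[:,0].tolist())
# bystanders
for f,c in(('top0',g),('scene0',s)):
    d=np.abs(load(f)['pixels'].astype(int)-c['pixels']).max(2)
    if f=='top0':print('hammer diff',(d[225:330,135:170]>60).sum(),'shelf diff',(d[125:185,345:535]>60).sum(),'ulna',(d[185:258,352:375]>60).sum())
E
```

```text
28.25 [510.9 -12.8 194.8] yaw 106.77 z [-2.e-04  6.e-04 -1.e+00] f [-0.5  0.4  0. ] op 0.899 0.0
top [438.9 227.8] [102.2  62.1] 16.1
seated corners [[np.float64(219.8), np.float64(280.5)], [np.float64(247.4), np.float64(272.8)], [np.float64(260.5), np.float64(322.5)], [np.float64(232.5), np.float64(330.4)]]
seen [[247, 273], [221, 280], [222, 300], [232, 330], [259, 323]]
scene [439.4 226.4] [100.4  65.4] 15.6
seated corners [[np.float64(408.8), np.float64(307.2)], [np.float64(388.6), np.float64(290.9)], [np.float64(418.3), np.float64(264.6)], [np.float64(438.4), np.float64(279.6)]]
seen [[420, 266], [390, 290], [407, 306], [420, 300], [437, 281]]
hammer diff 0 shelf diff 205 ulna 376
```

```bash
python3 - <<'E'
from h import *
a=load('top0')['pixels'].astype(int);b=load('top8')['pixels']
d=np.abs(a-b).max(2)
print('ulna',(d[125:262,350:376]>40).sum(),'cranium',(d[130:215,455:535]>40).sum(),'hammer',(d[225:330,135:152]>40).sum())
from station import close_job
print(close_job())
E
```

```text
ulna 0 cranium 0 hammer 1714
the job is handed in; nothing more can be done
None
```

The plate is seated in the caption frame and released, with its corners within about 2 px of the seated position in both views. The job was handed in at about 28 s; image checks showed the hammer unmoved at the end, and the cranium and ulna unmoved when last clearly in view, before the second grasp.

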